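Load the ring tray and ready the sprung tweezers

TASK

Slide the small metal tray, with the ring lying in it, fully home into the green slotted holder. Then take the sprung tweezers up off their wooden rest, squeeze them by the blue finger pads until the black needle stands in the green band of their scale (never past it so far that the tips pinch shut), and finish while still holding them: tips a few centimetres above the ring in the tray, clear of everything, the gap kept steady in the green. Leave the black can, the cork and the white spool where they stand and keep the arm off the lamp.

Things in the scene. Friction and masses are not known exactly. Their poses are not given: they have to be found in the camera images.
- holder: Fixed green-painted steel holder, open on top and below: two side walls 22 mm high, 90 mm long (x), 85 mm apart inside, each with a 6 mm lip inwards whose underside is 19 mm above the bench; back stop at x = +45 mm, flared mouth out to x = -67 mm. Origin: centre of the channel at bench height. The tray goes in along its +x and is home against the back stop, its origin then at about x = +1 mm
- tray: Loose aluminium tray with a blue lining, 88 (x) x 80 (y) mm, walls 3 mm thick and 14 mm high, floor 4 mm, about 0.18 kg, on the bench in front of the holder. Origin: centre of the underside. An orange upright pull tab stands on a tongue at its -x side; its +x side goes into the holder first
- tray_tab (a point): Point to grip on the orange pull tab, 62 mm to the -x side of the tray's origin and 30 mm above the bench; the tab is 22 mm long in x, 16 mm thick in y (grip it across y) and reaches from 5 to 42 mm above the bench. Axes as the tray's
- ring: Loose grey metal finger ring, 23 mm across, 9 mm high, lying flat in the tray; origin at the centre of its underside
- rest: Fixed dark wooden rest: base 165 x 70 x 6 mm, two cross bars with tops 34 mm above the bench, at x = -78 mm (cheeks beside the tweezers' rear end, tops at 46 mm) and x = +55 mm (end stops at y = +-30 mm, tops at 44 mm). Origin: on the bench, midway in y, under the tweezers' origin
- tweezers: Loose steel sprung tweezers, 180 mm long, about 90 g, lying level on the rest, tips to +x, their two arms side by side: upright strips 12 mm high, 3 mm thick, joined and sprung apart at the rear block (hinges at x = -85 mm). Origin: on the middle line, 85 mm behind the tips, at the underside of the arms (34 mm above the bench on the rest), which balance near the blue pads; z up, y across the arms
- scale (a point): Middle of the scale that lies across the arms 60 mm ahead of the tweezers' origin: a white leaf, 12 mm (x) by 42 mm, fixed to the right arm, with a red and a green band. The black needle on the left arm lies over it, 15 mm above the underside of the arms. Needle in green = tip gap of 10 to 18 mm, red = tighter, white = wider
- squeeze (a point): Middle point between the two blue finger pads, 10 mm ahead of the tweezers' origin, 6 mm above their underside; axes as theirs. Pads 34 mm long (x), 12 mm high, 38 mm over the outsides at rest, about 25 mm at a tip gap of 14 mm; the gap changes 1.8 mm per 1 mm here. Squeezing takes about 3 N to begin, 8 N in the green; the arms stop at a gap of about 4 mm
- tips_mid (a point): Point on the middle line of the tweezers level with the tips, 75 mm ahead of the squeeze point, 6 mm above the underside
- tip_left (a point): Inner face of the left (+y) tip; the tip gap is the distance from here to tip_right, 36 mm when not squeezed
- tip_right (a point): Inner face of the right (-y) tip
- film_can: Bystander: black film can with grey lid, 33 mm across, 54 mm high; origin at the centre of its underside
- cork: Bystander: cork, 41 mm across, 26 mm high; origin at the centre of its underside
- spool: Bystander: white spool, 42 mm across, 22 mm high; origin at the centre of its underside
- bench_lamp: Fixed brown spring-arm lamp, not to be touched: foot at the right of the bench near x = 0.69, y = -0.40; its arm leans up to an elbow near x = 0.54, y = -0.17, 0.61 m above the bench, and from there down to the shade near x = 0.24, y = -0.33 (0.30 to 0.53 m above the bench, 0.2 m across). The arm may start beyond it: cross it high, well above 0.62 m
- file_rack: Fixed wooden tool box with upright files, at the left beyond the rest, in the way of the tweezers' tips if they are carried straight from the rest to the holder: about 150 x 190 mm, 120 mm high, files standing to about 250 mm; origin at the middle of its underside
Things that resemble listed ones, but are neither listed nor needed, are in the scene too. There is more than one size of the rest; the one meant has the size given above.

How it is judged:
By the outcome, as a careful person would: the job done as asked, in the order asked, and still so for the second after the job is handed in, while the arm keeps its last pose, push and grip.
It also fails if it takes over 72 s, if anything falls off the work surface, if the arm or the gripper's body presses on something with over 40 N, if the wrist force passes 120 N, or if a joint passes its speed limit or range.

ROBOT

A 6-joint arm with a two-finger parallel gripper is mounted at the origin on a cart in front of the work surface, level with it; the furniture and walls round the work are solid. World frame = base frame: x ahead of the robot, y to its left, z up, the work surface at z = 0. Lengths are in m, angles in degrees, forces in N, time in s.
With the tool pointing down it reaches from about 0.4 to 0.825 m from the base axis. Payload 7 kg.
Tool frame: the origin (TCP) lies on the centre line of the jaws, within the pads' length; the fingertips stand 14 mm ahead of it and the grasp point (between the pads) lies 5 mm behind it; z points along the fingers, x is the direction in which the jaws open and shut, and the axes are right-handed (so a half turn about z gives the same grasp; the last joint's range is limited). The gripper opens to 88 mm and grips with 3 to 60 N. Pads are 19 mm wide; open, the fingers measure 130 mm over their backs; the gripper's body (78 mm by 193 mm) begins 47 mm behind the grasp point.
Start: joints at [84.288, 20.546, 0.682, 0, -70.136, -16.507], TCP at [0.255, 0.625, 0.241] pointing down, gripper open.
Joint ranges: [-176.03, 176.03], [-82.01, 121.73], [-58.28, 71.71], [-173.87, 95.51], [-174.79, -0.11], [-173.66, 173.66]. Speed limits (degrees/s): [136.94, 136.94, 172.46, 180, 180, 180].

INTERFACE

Orientations are given as [roll, pitch, yaw] about the fixed x, y, z axes, in that order (R = Rz(yaw) Ry(pitch) Rx(roll)).
In Python, from plant import * gives the robot as it stands.
- The arm moves only by the shell command python3 -m handwheel 'ROWS' [OPENING]. ROWS is JSON, a list of rows, each a list of 2 entries, a list of its own where there are three numbers: the shift along the tool's x, y, z each as a share of 0.2 m, from -1 to 1, then the turn, a rotation vector about the tool's x, y, z each as a share of 360 degrees, from -1 to 1. In form: [[[tx, ty, tz], [ax, ay, az]], ...]. A call has 1 to 5 rows; each row is the pose to reach, as a shift and turn from the pose commanded when the call began, along the tool's axes at that moment, turning the shorter way round; what a row does not reach only later rows make up. A row lasts 1/12 s, in which the tool goes at most 41.7 mm and 7.16 degrees, less where a joint would pass 70% of its speed; a pose out of reach is approached as far as the arm can. A call with a number of a shift or a turn outside -1 to 1 is refused whole. A call with a gripper value outside its range is refused whole. OPENING is the closure, from -1 (fully open) to 1 (shut), set as the call begins (- or left out, the last holds). The fingers move at their own pace and stop on an object; the grip force is fixed at half the most. Time passes only in rows, so rows that repeat a pose let the fingers close. It gives the time, the measured TCP pose, the force and the opening at its end, in the units of the state.
- get_obs(): the state, without advancing time (a new reading comes with each control period).
- snapshot(name): name is "scene" or "side" or "wrist"; returns a dict with "color" (400x640x3 uint8, red, green, blue), "z_map" (400x640 float32, m along the optical axis (not along the pixel's ray), 0 where there is no reading), "intrinsics" (3x3 intrinsics, pixels), "distortion" ([k1, k2, p1, p2, k3] as OpenCV has them; the pictures are not rectified), "rvec" (rotation vector, rad) and "tvec" (3), from world to camera coordinates, as OpenCV has them. Camera axes: x right, y down, z forward; pixel columns grow to the right and rows downward; lengths in m; the calibration is good to about 2 mm. A picture is of the moment at which its call begins.
- close_job(): hands the job in, once; it reports no verdict.
The state is a dict: "clock": time; "joint_pos": joint angles; "qvel": joint speeds; "tau": joint torques, N m; "tool_pos": TCP position; "orientation": TCP orientation; "force": force on the tool from outside, world axes, zero at the start; "moment": the same for the moment, N m; "opening": finger opening in m.
Only numpy, scipy, OpenCV 4.12 (cv2) and the standard library are available. Lean on these libraries where they do the work, as an engineer would, in place of code of your own. Each camera call takes 0.05 s, during which the arm holds its last target. There are 200 camera calls.

## Working session

There is one attempt and no reset: what is moved stays moved. The work goes in short steps, Python scripts to look and compute and a shell command to move; the robot and the scene stay as the last step left them, time stands still between calls to the robot, and variables do not carry over. Pictures are saved under pics/ and viewed, about 8 in all and at most 12, crops included, and the job is handed in when it is done.

```bash
mkdir -p pics; ls; cat > h.py <<'E'
from plant import *
import numpy as np, cv2
from scipy.spatial.transform import Rotation as R
def snap(n):
    s=snapshot(n); np.savez('%s.npz'%n,**{k:np.array(v) for k,v in s.items()}); return load(n)
def load(n): return dict(np.load('%s.npz'%n))
def ray(s,uv):
    uv=np.array(uv,float).reshape(-1,1,2)
    n=cv2.undistortPoints(uv,s['intrinsics'],s['distortion']).reshape(-1,2)
    M=cv2.Rodrigues(s['rvec'].astype(float))[0]; d=np.c_[n,np.ones(len(n))]@M
    return -M.T@s['tvec'].reshape(3),d
def onz(s,uv,z):
    c,d=ray(s,uv); return c+d*((z-c[2])/d[:,2])[:,None]
def cloud(s):
    H,W=s['z_map'].shape; u,v=np.meshgrid(np.arange(W),np.arange(H))
    c,d=ray(s,np.c_[u.ravel(),v.ravel()]); return (c+d*s['z_map'].reshape(-1,1)).reshape(H,W,3)
def proj(s,P): return cv2.projectPoints(np.array(P,float).reshape(-1,1,3),s['rvec'],s['tvec'],s['intrinsics'],s['distortion'])[0].reshape(-1,2)
def save(n,im,x=1): cv2.imwrite('pics/'+n,cv2.resize(im[...,::-1],None,fx=x,fy=x,interpolation=cv2.INTER_CUBIC))
def move(p,rpy):
    "shares from present pose to target TCP pose"
    o=get_obs(); A=R.from_euler('xyz',o['orientation'],degrees=True); B=R.from_euler('xyz',rpy,degrees=True)
    t=A.inv().apply(np.array(p)-o['tool_pos'])/0.2; a=np.degrees((A.inv()*B).as_rotvec())/360
    print('t',t.round(4),'a',a.round(4),'rows>=',max(np.linalg.norm(t)*200/41.7,np.linalg.norm(a)*360/7.16).round(1))
E
python3 - <<'E'
from h import *
print(get_obs())
a=snap('scene');save('scene.png',a['color'],1.25);b=snap('side');save('side.png',b['color'],1.25)
E
```

```text
pics
{'clock': 0.0, 'joint_pos': array([ 8.42871077e+01,  2.05906055e+01,  6.33512252e-01, -2.05061070e-02,
       -7.01365176e+01, -1.65069373e+01]), 'qvel': array([ 0.04624021,  0.00822024,  0.06468611,  0.02635317, -0.05850593,
        0.02174175]), 'tau': array([-4.30179380e-04, -5.82731795e+01,  2.93040276e+01,  6.99705765e+00,
        6.80319834e-03, -1.55247690e-04]), 'tool_pos': array([0.25510205, 0.62442513, 0.23962884]), 'orientation': array([-1.79991882e+02, -9.52303410e-02, -1.12226820e+02]), 'force': array([ 0.38248779, -0.13650551, -0.35123948]), 'moment': array([0.04708609, 0.00831692, 0.03207902]), 'opening': 0.08751289063532673}
```

View pics/scene.png

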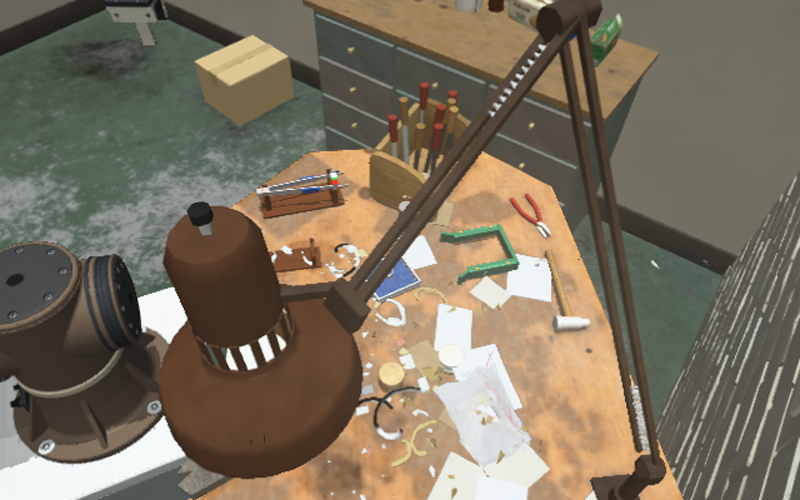

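View pics/side.png

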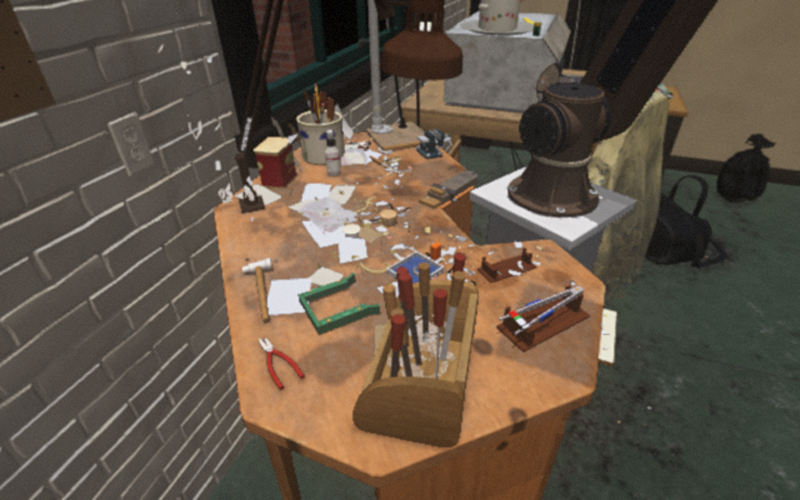

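The scene picture (800 px wide) shows the tweezers on the long rest at (302,190), an empty shorter rest at (297,258), the blue tray at (392,280), the holder at (482,250) and the file box at (420,150). In the side picture they are at (543,315), (510,262), (415,265), (338,305) and (420,340), with the orange tab at (436,248).

Possible mix-ups: the two rests, scene (302,190) against (297,258). Only the first is long enough and carries tweezers. I'll check this with the wrist crop and measure now.

```bash
python3 - <<'E'
from h import *
w=snap('wrist');save('wrist.png',w['color'],1.25)
def masks(s):
    hsv=cv2.cvtColor(s['color'],cv2.COLOR_RGB2HSV)
    return {'green':cv2.inRange(hsv,(60,110,40),(85,255,255)),'blue':cv2.inRange(hsv,(105,110,50),(125,255,255)),'orange':cv2.inRange(hsv,(3,200,150),(14,255,255))}
for n in('scene','side','wrist'):
    s=load(n);P=cloud(s)
    for k,m in masks(s).items():
        N,l,st,ce=cv2.connectedComponentsWithStats(m)
        for i in range(1,N):
            if st[i,4]<25: continue
            q=P[(l==i)&(s['z_map']>0)]
            if len(q)<10: continue
            md=np.median(q,0)
            if not(-.02<md[2]<.2 and md[0]<1): continue
            f=q[np.abs(q-md).max(1)<.15]
            r=cv2.minAreaRect((f[:,:2]*1000).astype(np.float32))
            print(n,k,st[i],md.round(3),'z',np.percentile(f[:,2],[5,95]).round(3),'rect mm',np.round(r[0],1),np.round(r[1],1),round(r[2],1))
E
```

```text
scene blue [241 150  14   5  40] [0.434 0.259 0.043] z [0.036 0.049] rect mm [436.1 258.9] [ 7.7 31.7] 82.6
scene blue [301 209  31  29 358] [0.515 0.006 0.008] z [0.005 0.011] rect mm [504.2  13.2] [77.2 53.3] 9.0
side blue [323 206  16  19 100] [ 0.496 -0.001  0.006] z [0.004 0.008] rect mm [502.8   8.6] [79.1 37.3] 39.6
side blue [432 248  11   9  29] [0.446 0.294 0.043] z [0.039 0.046] rect mm [443.9 294.1] [ 3.2 31. ] 84.7
```

View pics/wrist.png

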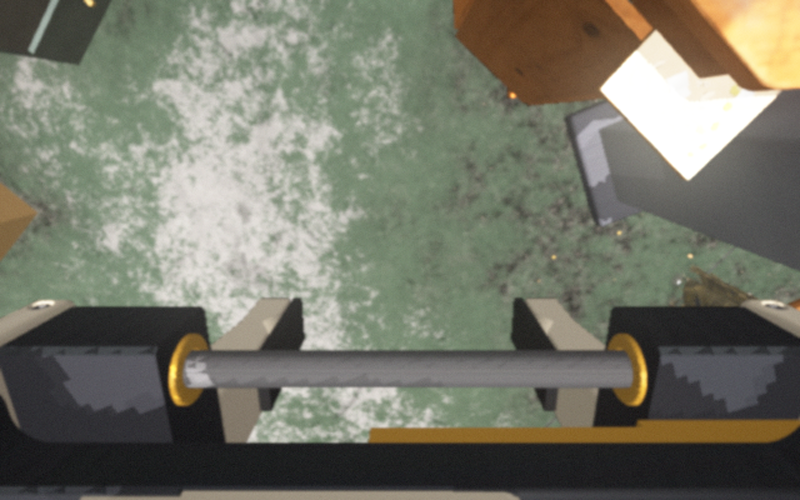

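The wrist view shows only the floor beside the bench, so the arm starts left of it. Next I'll measure the holder, tab, tweezers and obstacles.

```bash
python3 - <<'E'
from h import *
s=load('side');P=cloud(s);hsv=cv2.cvtColor(s['color'],cv2.COLOR_RGB2HSV)
a=load('scene');Q=cloud(a);ha=cv2.cvtColor(a['color'],cv2.COLOR_RGB2HSV)
def rep(n,P,h,lo,hi,box,zr=(.0,.06),mn=20):
    m=cv2.inRange(h,lo,hi)>0; m&=(P[...,0]>box[0])&(P[...,0]<box[1])&(P[...,1]>box[2])&(P[...,1]<box[3])&(P[...,2]>zr[0])&(P[...,2]<zr[1])
    q=P[m]
    if len(q)<4: print(n,'few',len(q));return
    r=cv2.minAreaRect((q[:,:2]*1000).astype(np.float32)); print(n,len(q),q.mean(0).round(4),'z',q[:,2].min().round(3),q[:,2].max().round(3),'rect',np.round(r[0],1),np.round(r[1],1),round(r[2],1),'corners',np.round(cv2.boxPoints(r)).tolist())
for n,p,h in(('scene',Q,ha),('side',P,hsv)):
    rep(n+' holder',p,h,(55,80,20),(95,255,255),(.5,.9,-.2,.25),(.012,.035))
    rep(n+' tab',p,h,(2,180,120),(14,255,255),(.35,.6,-.1,.15),(.01,.06))
    rep(n+' twz blue',p,h,(100,100,40),(128,255,255),(.3,.6,.2,.4),(.03,.06))
    rep(n+' twz red',p,h,(0,150,80),(4,255,255),(.3,.6,.2,.4),(.03,.07))
    rep(n+' twz green',p,h,(45,100,40),(85,255,255),(.3,.6,.2,.4),(.03,.07))
    rep(n+' tray blue',p,h,(100,100,40),(128,255,255),(.4,.65,-.1,.12),(-.002,.02))
    rep(n+' rack',p,h,(0,0,0),(180,255,255),(.4,.85,.1,.5),(.09,.3))
c=a['color'][120:250,185:435];save('c1.png',c,3)
c=s['color'][170:290,220:480];save('c2.png',c,3)
E
cd pics; python3 -c "
import cv2,numpy as np
a=cv2.imread('c1.png');b=cv2.imread('c2.png');a=cv2.resize(a,(560,290));b=cv2.resize(b,(640,295));a=cv2.copyMakeBorder(a,0,0,0,80,0);cv2.imwrite('c12.png',np.vstack([a,b]))"
```

```text
scene holder 373 [ 0.6944 -0.002   0.0239] z 0.017 0.028 rect [683.3   2.6] [113.6 115.4] 80.7 corners [[617.0, -44.0], [731.0, -63.0], [749.0, 49.0], [636.0, 68.0]]
scene tab few 0
scene twz blue 61 [0.437  0.2646 0.0433] z 0.033 0.049 rect [438.7 274.7] [41.7 34.3] 85.5 corners [[420.0, 255.0], [454.0, 253.0], [457.0, 294.0], [423.0, 297.0]]
scene twz red 19 [0.4879 0.2567 0.0467] z 0.036 0.05 rect [489.3 259.1] [24.7 10.7] 78.8 corners [[482.0, 248.0], [492.0, 246.0], [497.0, 270.0], [487.0, 272.0]]
scene twz green 8 [0.4906 0.2694 0.0454] z 0.034 0.049 rect [490.4 273. ] [ 8.7 14.8] 10.6 corners [[485.0, 279.0], [487.0, 265.0], [496.0, 267.0], [493.0, 281.0]]
scene tray blue 376 [0.5116 0.0071 0.0081] z 0.004 0.013 rect [504.2  13.2] [77.2 53.3] 9.0 corners [[462.0, 33.0], [470.0, -19.0], [547.0, -7.0], [538.0, 46.0]]
scene rack 2669 [0.6524 0.2236 0.1402] z 0.09 0.216 rect [672.  237.4] [217.2 125.3] 36.3 corners [[547.0, 224.0], [622.0, 123.0], [797.0, 251.0], [722.0, 352.0]]
side holder 323 [0.7011 0.0085 0.0218] z 0.019 0.025 rect [685.    4.8] [112.6 117.1] 79.5 corners [[61
[... 324 characters left out ...]
0], [456.0, 257.0], [459.0, 294.0], [429.0, 297.0]]
side twz red 25 [0.4871 0.2548 0.0441] z 0.034 0.047 rect [485.  253.9] [23.3 13.9] 41.4 corners [[472.0, 251.0], [481.0, 241.0], [498.0, 256.0], [489.0, 267.0]]
side twz green 8 [0.4903 0.266  0.0446] z 0.034 0.048 rect [488.7 265.6] [12.2  6.5] 41.2 corners [[482.0, 264.0], [486.0, 259.0], [495.0, 267.0], [491.0, 272.0]]
side tray blue 136 [0.4937 0.0095 0.0061] z 0.003 0.009 rect [497.9  14.8] [66.9 61.8] 3.0 corners [[463.0, 44.0], [466.0, -18.0], [533.0, -14.0], [530.0, 47.0]]
side rack 4893 [0.6913 0.2597 0.1389] z 0.09 0.214 rect [673.4 241.6] [215.1 127.9] 36.6 corners [[549.0, 229.0], [625.0, 126.0], [798.0, 254.0], [722.0, 357.0]]
```

View pics/c12.png

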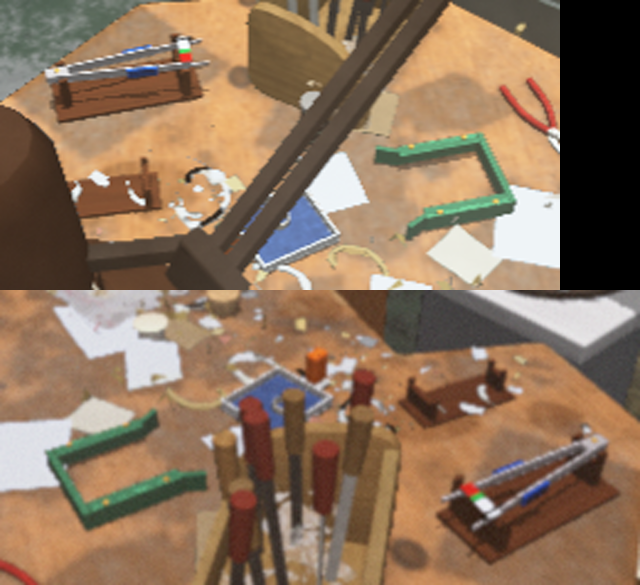

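The crops confirm the choice: the long rest carries the tweezers with pads at about world (0.440, 0.277). Tray about (0.505, 0.010), tab (0.443, 0.017), holder yaw about -10° near (0.693, 0.002), all on the same line. Now the approach over the tab.

```bash
python3 - <<'E'
from h import *
w=load('wrist');c,d=ray(w,[[320,200]]);o=get_obs();A=R.from_euler('xyz',o['orientation'],degrees=True)
print('cam in tool',A.inv().apply(c-o['tool_pos']).round(4),'axis',A.inv().apply(d[0]).round(3), w['intrinsics'][0,0])
move([.43,.30,.30],[180,0,-99]);move([.443,.0175,.20],[180,0,-99])
E
```

```text
cam in tool [-0.0005 -0.0805 -0.1431] axis [-0.017  0.302  0.953] 331.52759755102505
t [ 1.1719 -1.4232 -0.299 ] a [-0.     -0.0002 -0.0367] rows>= 9.0
t [ 2.4543 -2.0175  0.2027] a [-0.     -0.0002 -0.0367] rows>= 15.3
```

```bash
python3 -m handwheel '[[[0.6,-0.7,-0.3],[0,0,-0.0367]],[[0.6,-0.7,-0.3],[0,0,-0.0367]],[[0.6,-0.7,-0.3],[0,0,-0.0367]],[[0.6,-0.7,-0.3],[0,0,-0.0367]],[[0.6,-0.7,-0.3],[0,0,-0.0367]]]' -1
python3 -c "
from h import *
move([.43,.30,.30],[180,0,-99])"
```

```text
clock: 0.57
tool_pos: [0.3405, 0.4582, 0.302]
orientation: [-180.0, 0.1, -99.0]
force: [-0.9, -0.1, 0.4]
opening: 0.0874
t [ 0.7108 -0.5662  0.0096] a [-0.0001  0.0001 -0.0001] rows>= 4.4
```

```bash
python3 -m handwheel '[[[0.71,-0.57,0],[0,0,0]],[[0.71,-0.57,0],[0,0,0]],[[0.71,-0.57,0],[0,0,0]],[[0.71,-0.57,0],[0,0,0]],[[0.71,-0.57,0],[0,0,0]]]' -1
python3 -c "
from h import *
w=snap('wrist');save('w2.png',w['color'],1.25);move([.443,.0175,.20],[180,0,-99])"
```

```text
clock: 0.98
tool_pos: [0.4309, 0.2988, 0.3008]
orientation: [-180.0, -0.0, -99.1]
force: [-1.2, 0.2, 0.3]
opening: 0.0876
t [ 1.377  -0.2813  0.5049] a [-0.     -0.0001 -0.0005] rows>= 7.2
```

View pics/w2.png

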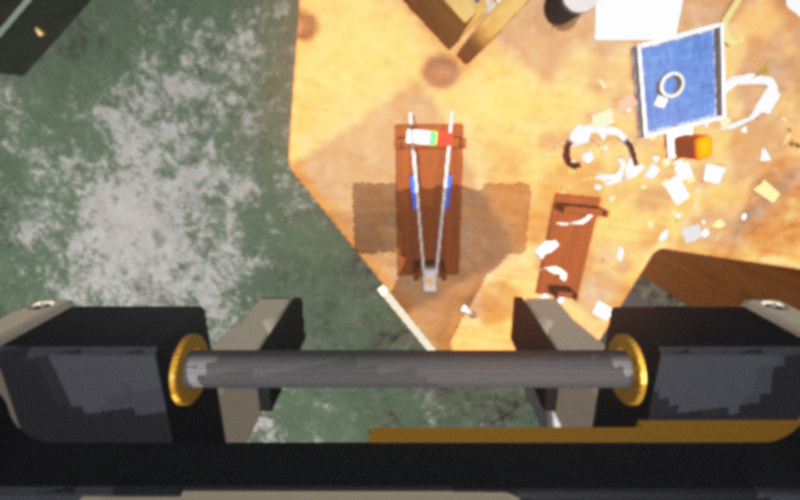

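The wrist view shows the tweezers' tips at (411,113) and (452,112), the block at (430,282), the pads at (414,190) and (447,188), the tray (637–727, 25–137) with the ring at (671,85), the tab at (693,147), and the film can at (568,8).

```bash
python3 - <<'E'
from h import *
w=load('wrist');f=lambda pts,z:onz(w,np.array(pts)/1.25,z)
print('tips,block,pads',f([[411,113],[452,112],[430,282],[414,190],[447,188]],.046).round(4)[:,:2].tolist())
print('ring,can',f([[671,85],[568,8]],.01).round(4)[:,:2].tolist())
hsv=cv2.cvtColor(w['color'],cv2.COLOR_RGB2HSV)
m=cv2.inRange(hsv,(100,90,40),(128,255,255));m[:, :480]=0;m[120:]=0
m=cv2.morphologyEx(m,cv2.MORPH_CLOSE,np.ones((9,9)))
c=max(cv2.findContours(m,0,2)[0],key=cv2.contourArea)
p=f(c.reshape(-1,2)*1.25,.006)[:,:2]*1000;r=cv2.minAreaRect(p.astype(np.float32));print('lining',r,cv2.boxPoints(r).round())
m=cv2.inRange(hsv,(3,180,120),(14,255,255));m[:,:520]=0;m[150:]=0;m[:95]=0
v,u=np.nonzero(m);print('tab px',u.min()*1.25,u.max()*1.25,v.min()*1.25,v.max()*1.25)
q=cloud(w)[(m>0)&(w['z_map']>0)];t=q[q[:,2]>.037];print('tab',q.mean(0),t.mean(0),len(t),q[:,2].max())
E
```

```text
tips,block,pads [[0.5154, 0.2822], [0.5103, 0.2451], [0.3483, 0.2888], [0.4451, 0.2904], [0.442, 0.2587]]
ring,can [[0.5013, 0.0262], [0.5846, 0.1228]]
lining ((503.1318664550781, 15.928522109985352), (77.25525665283203, 66.17442321777344), 4.971117973327637) [[462.  46.]
 [468. -20.]
 [544. -14.]
 [539.  52.]]
tab px 688.75 701.25 135.0 157.5
tab [0.44391042 0.01941899 0.03804082] [0.44335943 0.01958261 0.03893293] 44 0.040856333266570954
```

```bash
python3 -m handwheel '[[[0.9,-0.2,0.1],[0,0,0]],[[0.9,-0.2,0.1],[0,0,0]],[[0.9,-0.2,0.1],[0,0,0]],[[0.9,-0.2,0.1],[0,0,0]],[[0.9,-0.2,0.1],[0,0,0]]]' -1
python3 -m handwheel '[[[0.47,-0.08,0.4],[0,0,0]],[[0.47,-0.08,0.4],[0,0,0]],[[0.47,-0.08,0.4],[0,0,0]],[[0.47,-0.08,0.4],[0,0,0]]]' -1
python3 -c "
from h import *
w=snap('wrist');save('w3.png',w['color'],1.25);print(get_obs()['tool_pos'],get_obs()['orientation'])"
```

```text
clock: 1.45
tool_pos: [0.4401, 0.1151, 0.2801]
orientation: [180.0, -0.0, -99.1]
force: [-0.1, 0.6, -0.7]
opening: 0.0875
clock: 1.78
tool_pos: [0.4383, 0.0188, 0.1957]
orientation: [179.6, -0.2, -99.2]
force: [-1.5, -0.2, -1.1]
opening: 0.0879
[0.44007379 0.02053331 0.19803573] [ 1.79732214e+02 -1.56478911e-01 -9.92352557e+01]
```

View pics/w3.png

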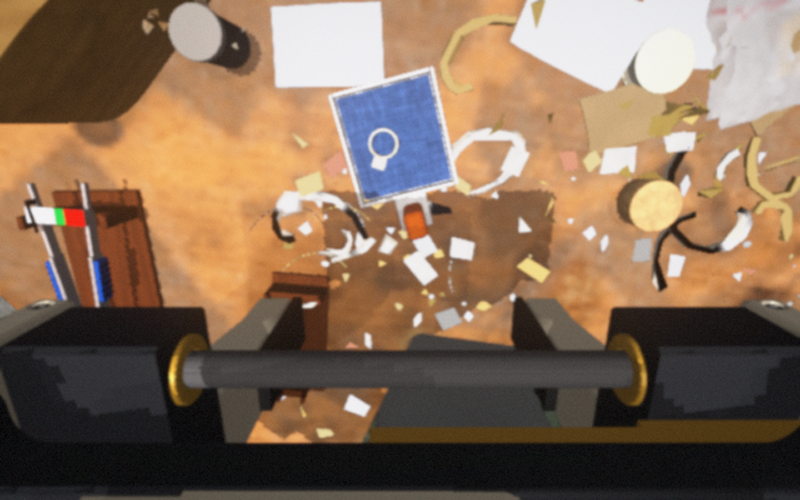

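The wrist picture shows the tray corners at (330,97), (434,67), (456,182) and (362,206), the tab at (414,220), the small rest at (300,280–400), the can at (197,35), the cork at (655,205) and the spool at (662,60).

```bash
python3 - <<'E'
from h import *
w=load('wrist');f=lambda pts,z:onz(w,np.array(pts)/1.25,z)[:,:2]
c=f([[330,97],[434,67],[456,182],[362,206]],.014);print(c.round(4).tolist())
m=c.mean(0);d=(c[0]+c[1]-c[2]-c[3]);print('tray',m,np.degrees(np.arctan2(d[1],d[0])),'len',np.linalg.norm(d)/2,np.linalg.norm(c[0]+c[3]-c[1]-c[2])/2)
P=cloud(w);hsv=cv2.cvtColor(w['color'],cv2.COLOR_RGB2HSV)
k=cv2.inRange(hsv,(3,170,100),(14,255,255))>0;k&=(np.abs(P[...,0]-.443)<.03)&(np.abs(P[...,1]-.02)<.03)
q=P[k];print('tab',q.mean(0),q[:,2].max());t=q[q[:,2]>.036];print('top',len(t),t.mean(0),t.min(0),t.max(0))
print('rest2 corners top',f([[273,272],[328,277]],.034), 'can',f([[197,35]],.054),'spool',f([[662,60]],.022),'cork',f([[655,205]],.026))
g=(P[...,0]>.3)&(P[...,0]<.46)&(P[...,1]>.06)&(P[...,1]<.16)&(P[...,2]>.02);print('rest2',P[g].min(0),P[g].max(0))
E
```

```text
[[0.541, 0.0595], [0.5489, -0.019], [0.4639, -0.0242], [0.4571, 0.0521]]
tray [0.502727   0.01710865] 4.290287989302122 len 0.08469394974427531 0.07771826308567015
tab [0.44300353 0.01216054 0.04125789] 0.043930811140558745
top 313 [0.44284809 0.01220466 0.04148183] [0.43176923 0.00454863 0.03642546] [0.45250668 0.01932655 0.04393081]
rest2 corners top [[0.42048817 0.1283409 ]
 [0.40937167 0.08670171]] can [[0.58694356 0.12640062]] spool [[ 0.52703064 -0.17724423]] cork [[ 0.4237704  -0.17183709]]
rest2 [0.30002435 0.06059642 0.02002284] [0.4599986  0.1574785  0.26457787]
```

```bash
python3 -c "
from h import *
move([.442,.0122,.08],[180,0,-85.5]);move([.442,.0122,.026],[180,0,-85.5])"
```

```text
t [ 0.038  -0.019   0.5902] a [ 0.0008 -0.0003 -0.0382] rows>= 2.8
t [ 0.0372 -0.0202  0.8602] a [ 0.0008 -0.0003 -0.0382] rows>= 4.1
```

```bash
python3 -m handwheel '[[[0.038,-0.019,0.3],[0,0,-0.038]],[[0.038,-0.019,0.5],[0,0,-0.038]],[[0.038,-0.019,0.6],[0,0,-0.038]],[[0.038,-0.019,0.6],[0,0,-0.038]],[[0.038,-0.019,0.6],[0,0,-0.038]]]' 0.1
python3 -c "
from h import *
move([.442,.0122,.026],[180,0,-85.5])"
```

```text
clock: 2.25
tool_pos: [0.4445, 0.0154, 0.0803]
orientation: [179.8, -0.1, -85.3]
force: [0.0, 0.4, 0.7]
opening: 0.0598
t [0.0144 0.0126 0.2716] a [ 0.0005 -0.0003  0.0005] rows>= 1.3
```

```bash
python3 -m handwheel '[[[0.014,0.012,0.13],[0,0,0]],[[0.014,0.012,0.27],[0,0,0]],[[0.014,0.012,0.27],[0,0,0]],[[0.014,0.012,0.27],[0,0,0]]]' 0.1
python3 -m handwheel '[[[0,0,0],[0,0,0]],[[0,0,0],[0,0,0]],[[0,0,0],[0,0,0]],[[0,0,0],[0,0,0]],[[0,0,0],[0,0,0]]]' 1
python3 -m handwheel '[[[0,0,0],[0,0,0]],[[0,0,0],[0,0,0]],[[0,0,0],[0,0,0]]]' 1
```

```text
clock: 2.58
tool_pos: [0.4437, 0.013, 0.0282]
orientation: [-180.0, -0.0, -85.3]
force: [-0.6, 0.4, 0.7]
opening: 0.0402
clock: 3.0
tool_pos: [0.4433, 0.0126, 0.0277]
orientation: [-179.9, 0.0, -85.3]
force: [-3.4, 1.9, 9.4]
opening: 0.0155
clock: 3.25
tool_pos: [0.4433, 0.0126, 0.0276]
orientation: [-179.9, 0.0, -85.3]
force: [-2.7, 1.5, 10.8]
opening: 0.0155
```

```bash
python3 - <<'E'
from h import *
for n in('scene','side'):
    P=cloud(load(n)).reshape(-1,3)
    for lo,hi in((.06,.09),(.09,.13),(.13,.26)):
        q=P[(P[:,2]>lo)&(P[:,2]<hi)&(P[:,0]>.5)&(P[:,0]<.8)&(P[:,1]>.05)&(P[:,1]<.4)]
        print(n,lo,[(round(x,2),round(float(np.percentile(k,3)),3),len(k)) for x in np.arange(.54,.80,.02) if len(k:=q[np.abs(q[:,0]-x)<.01][:,1])>5])
move([.498,.0364,.0275],[180,0,-100])
E
```

```text
scene 0.06 [(np.float64(0.56), 0.2, 105), (np.float64(0.58), 0.172, 107), (np.float64(0.6), 0.145, 118), (np.float64(0.62), 0.136, 37), (np.float64(0.64), 0.121, 87), (np.float64(0.66), 0.178, 23), (np.float64(0.68), 0.18, 69), (np.float64(0.7), 0.205, 32), (np.float64(0.72), 0.209, 65), (np.float64(0.74), 0.244, 62), (np.float64(0.76), 0.263, 31), (np.float64(0.78), 0.255, 29)]
scene 0.09 [(np.float64(0.56), 0.2, 149), (np.float64(0.58), 0.174, 231), (np.float64(0.6), 0.148, 278), (np.float64(0.62), 0.132, 106), (np.float64(0.64), 0.19, 170), (np.float64(0.66), 0.177, 41), (np.float64(0.68), 0.176, 121), (np.float64(0.7), 0.205, 76), (np.float64(0.72), 0.206, 102), (np.float64(0.74), 0.245, 82), (np.float64(0.76), 0.26, 26), (np.float64(0.78), 0.252, 75)]
scene 0.13 [(np.float64(0.58), 0.189, 26), (np.float64(0.6), 0.208, 147), (np.float64(0.62), 0.245, 31), (np.float64(0.64), 0.181, 282), (np.float64(0.66), 0.169, 98), (np.float64(0.68), 0.17, 279), (np.float64(0.7), 0.195, 113), (np.float64(0.72), 0.195, 162), (np.float64(0.74), 0.232, 70)]
side 0.06 [(np.float64(0.56), 0.22, 14),
[... 332 characters left out ...]
at64(0.56), 0.211, 86), (np.float64(0.58), 0.188, 187), (np.float64(0.6), 0.17, 196), (np.float64(0.62), 0.145, 134), (np.float64(0.64), 0.192, 242), (np.float64(0.66), 0.182, 102), (np.float64(0.68), 0.181, 229), (np.float64(0.7), 0.32, 123), (np.float64(0.72), 0.248, 339), (np.float64(0.74), 0.251, 560), (np.float64(0.76), 0.278, 416), (np.float64(0.78), 0.254, 273)]
side 0.13 [(np.float64(0.6), 0.214, 138), (np.float64(0.62), 0.249, 10), (np.float64(0.64), 0.19, 514), (np.float64(0.66), 0.171, 20), (np.float64(0.68), 0.176, 385), (np.float64(0.7), 0.206, 321), (np.float64(0.72), 0.201, 279), (np.float64(0.74), 0.238, 310)]
t [-0.0964 -0.2822  0.0011] a [-0.0002  0.0001  0.0408] rows>= 2.1
```

```bash
python3 -m handwheel '[[[-0.024,-0.07,-0.006],[0,0,0.01]],[[-0.048,-0.14,-0.006],[0,0,0.02]],[[-0.072,-0.21,-0.006],[0,0,0.03]],[[-0.096,-0.282,-0.006],[0,0,0.041]],[[-0.096,-0.282,-0.006],[0,0,0.041]]]' 1
python3 -m handwheel '[[[0,0,0],[0,0,0]],[[0,0,0],[0,0,0]]]'
python3 - <<'E'
from h import *
w=snap('wrist');save('w4.png',w['color'],1.25);print(get_obs()['tool_pos'])
P=cloud(w);hsv=cv2.cvtColor(w['color'],cv2.COLOR_RGB2HSV)
m=cv2.inRange(hsv,(55,80,20),(95,255,255))>0;m&=(P[...,2]>.015)&(P[...,2]<.03)&(P[...,0]>.55);q=P[m];print(len(q),q.min(0) if len(q) else '')
E
```

```text
clock: 3.67
tool_pos: [0.5001, 0.0371, 0.0281]
orientation: [-179.9, 0.0, -100.3]
force: [1.2, 0.3, -2.0]
opening: 0.0159
clock: 3.83
tool_pos: [0.4972, 0.0359, 0.0278]
orientation: [-180.0, 0.0, -100.0]
force: [0.3, 0.7, -1.3]
opening: 0.0156
[0.49693855 0.03581049 0.02784866]
0
```

View pics/w4.png

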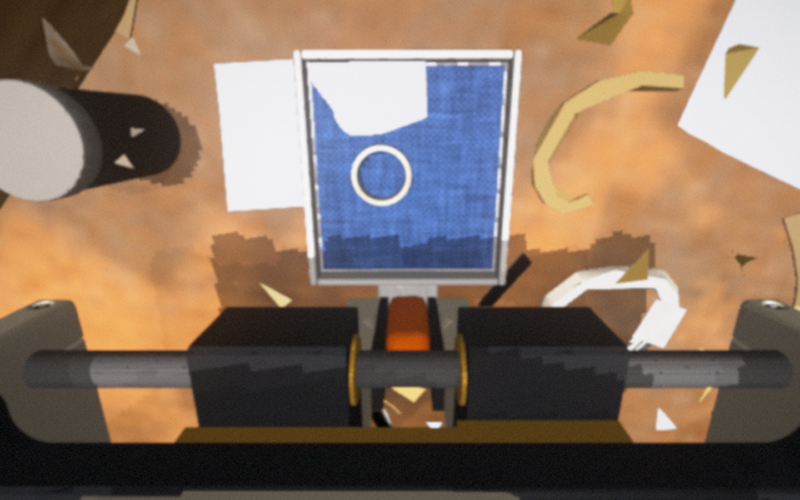

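The tray is held square: front corners at (294,52) and (522,51), rear at (504,286) and (312,284), ring at (381,175). The holder's mouth is still out of view.

```bash
python3 -m handwheel '[[[0,-0.06,0],[0,0,0]],[[0,-0.11,0],[0,0,0]],[[0,-0.11,0],[0,0,0]],[[0,-0.11,0],[0,0,0]]]'
python3 - <<'E'
from h import *
w=load('wrist');f=lambda pts,z:onz(w,np.array(pts)/1.25,z)[:,:2]
c=f([[294,52],[522,51],[504,286],[312,284]],.014);m=c.mean(0);d=(c[0]+c[1]-c[2]-c[3]);e=c[0]+c[3]-c[1]-c[2]
print('tray',m,np.degrees(np.arctan2(d[1],d[0])),np.degrees(np.arctan2(-e[0],e[1])),'len',np.linalg.norm(d)/2,np.linalg.norm(e)/2)
for n in('scene','side'):
    s=load(n);P=cloud(s);h=cv2.cvtColor(s['color'],cv2.COLOR_RGB2HSV)
    k=cv2.inRange(h,(55,80,20),(95,255,255))>0;k&=(P[...,2]>.017)&(P[...,2]<.03)&(P[...,0]>.55)&(P[...,0]<.8)&(abs(P[...,1])<.1)
    v,u=np.nonzero(k);q=onz(s,np.c_[u,v],.022)[:,:2]
    yaw=np.radians(-10);U=np.array([np.cos(yaw),np.sin(yaw)]);V=np.array([-U[1],U[0]]);H=np.array([.693,.002])
    l=np.c_[(q-H)@U,(q-H)@V]*1000
    for nm,g in(('left',(l[:,1]>30)&(abs(l[:,0])<38)),('right',(l[:,1]<-30)&(abs(l[:,0])<38)),('back',(l[:,0]>38)&(abs(l[:,1])<33))):
        a=l[g];
        if nm=='back': a=a[:,::-1]
        p=np.polyfit(a[:,0],a[:,1],1);print(n,nm,len(a),'slope deg',np.degrees(p[0]).round(2),'at0',p[1].round(1),'pct',np.percentile(a[:,1],[3,97]).round(1))
    print('min x',np.percentile(l[:,0],1))
w=snap('wrist');save('w5.png',w['color'],1.25);print(get_obs()['tool_pos'],get_obs()['force'])
E
```

```text
clock: 4.22
tool_pos: [0.5193, 0.0319, 0.0277]
orientation: [-180.0, 0.0, -100.1]
force: [1.1, -0.2, -0.4]
opening: 0.0153
tray [0.55576051 0.02568929] -10.00871014489791 -10.268382508377371 len 0.08710607559685828 0.07867642889343619
scene left 107 slope deg 0.41 at0 43.7 pct [38.2 50. ]
scene right 120 slope deg 0.44 at0 -42.8 pct [-48.7 -37.2]
scene back 44 slope deg -1.1 at0 45.7 pct [43.6 48.2]
min x -64.93107298737658
side left 105 slope deg -0.11 at0 46.7 pct [40.9 52.6]
side right 84 slope deg -0.97 at0 -40.0 pct [-45.5 -35.3]
side back 52 slope deg 0.69 at0 46.8 pct [43.4 49.7]
min x -64.46170627691876
[0.5190555  0.03196777 0.02775428] [ 0.73140869 -0.6012141   0.34052057]
```

View pics/w5.png

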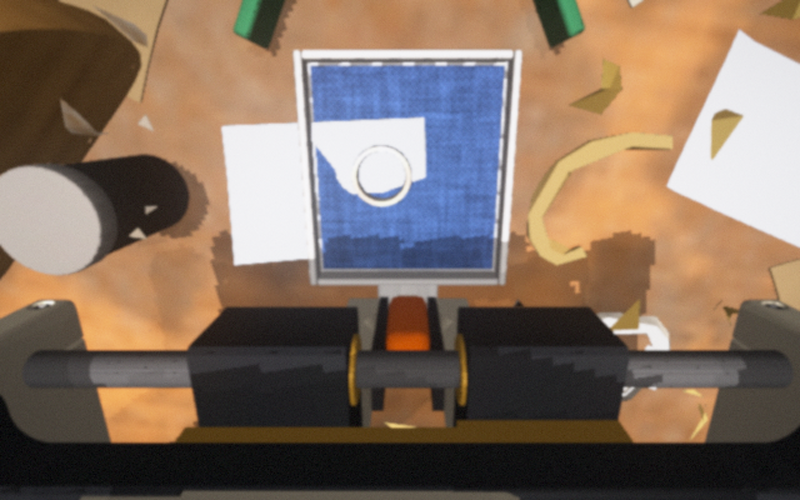

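The picture shows the mouth ends at (236,35) and (583,35), mid column 410. The tray is centred on column 408 and squared at -10°, so it's aligned. Push in.

```bash
python3 -m handwheel '[[[0,-0.06,0],[0,0,0]],[[0,-0.12,0],[0,0,0]],[[0,-0.18,0],[0,0,0]],[[0,-0.24,0],[0,0,0]],[[0,-0.3,0],[0,0,0]]]'
python3 -m handwheel '[[[0,-0.05,0],[0,0,0]],[[0,-0.1,0],[0,0,0]],[[0,-0.15,0],[0,0,0]],[[0,-0.2,0],[0,0,0]],[[0,-0.2,0],[0,0,0]]]'
```

```text
clock: 4.68
tool_pos: [0.5776, 0.0214, 0.0277]
orientation: [179.9, -0.0, -100.1]
force: [-1.4, 0.5, 2.1]
opening: 0.0158
clock: 5.1
tool_pos: [0.6195, 0.0145, 0.0277]
orientation: [-179.9, 0.0, -100.1]
force: [1.9, -1.0, 2.4]
opening: 0.0159
```

```bash
python3 -m handwheel '[[[0,-0.03,0],[0,0,0]],[[0,-0.06,0],[0,0,0]],[[0,-0.06,0],[0,0,0]],[[0,-0.06,0],[0,0,0]]]'
python3 -m handwheel '[[[0,-0.012,0],[0,0,0]],[[0,-0.012,0],[0,0,0]],[[0,-0.012,0],[0,0,0]]]'
```

```text
clock: 5.43
tool_pos: [0.6299, 0.0126, 0.0278]
orientation: [-179.9, 0.0, -100.1]
force: [0.9, 0.2, 0.5]
opening: 0.0157
clock: 5.68
tool_pos: [0.6315, 0.0121, 0.0278]
orientation: [180.0, -0.0, -100.1]
force: [-1.0, -0.9, 1.0]
opening: 0.0159
```

```bash
python3 -m handwheel '[[[0,-0.01,0],[0,0,0]],[[0,-0.01,0],[0,0,0]],[[0,-0.01,0],[0,0,0]]]'
```

```text
clock: 5.93
tool_pos: [0.6324, 0.0116, 0.0278]
orientation: [179.9, -0.0, -100.1]
force: [-5.4, 0.7, 5.3]
opening: 0.0159
```

```bash
python3 -m handwheel '[[[0,-0.01,0],[0,0,0]],[[0,-0.01,0],[0,0,0]],[[0,-0.01,0],[0,0,0]]]'
python3 - <<'E'
from h import *
w=snap('wrist');save('w6.png',w['color'],1.25)
E
```

```text
clock: 6.18
tool_pos: [0.6326, 0.0114, 0.0277]
orientation: [179.7, -0.1, -100.1]
force: [-12.5, 5.2, 10.8]
opening: 0.0157
```

View pics/w6.png

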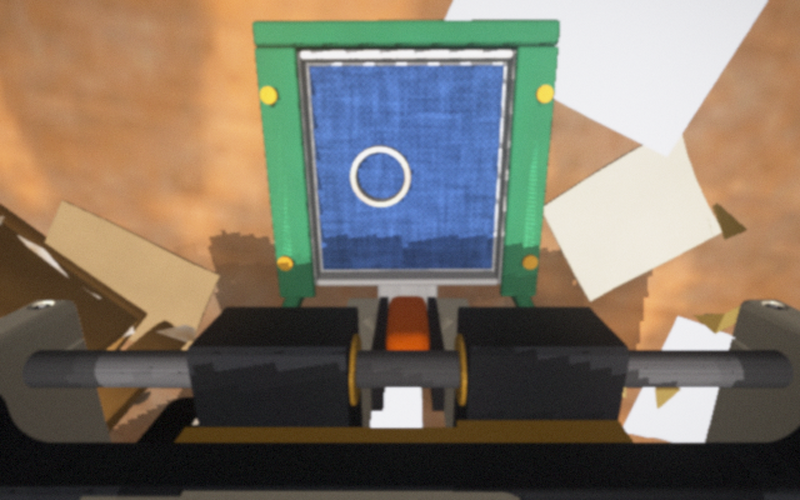

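The tray sits against the back stop of the holder (back edge at row 50 touching the stop), and the push stalled at about 13 N. Ring at (381,176). Release and go to the tweezers.

```bash
python3 -m handwheel '[[[0,0,0],[0,0,0]],[[0,0,0],[0,0,0]],[[0,0,0],[0,0,0]]]' 0.35
python3 -m handwheel '[[[0,0,-0.15],[0,0,0]],[[0,0,-0.3],[0,0,0]],[[0,0,-0.5],[0,0,0]],[[0,0,-0.7],[0,0,0]],[[0,0,-0.9],[0,0,0]]]'
python3 -m handwheel '[[[0,0,-0.2],[0,0,0]],[[0,0,-0.4],[0,0,0]],[[-0.15,0.15,-0.5],[0,0,0]],[[-0.3,0.3,-0.5],[0,0,0]],[[-0.45,0.45,-0.5],[0,0,0]]]'
python3 -c "
from h import *
w=load('wrist');print('ring',onz(w,np.array([[381,176]])/1.25,.009));move([.443,.275,.32],[180,0,-98.7]);move([.443,.275,.2],[180,0,-98.7])"
```

```text
clock: 6.48
tool_pos: [0.6359, 0.0115, 0.0278]
orientation: [-180.0, 0.0, -100.1]
force: [-0.1, 1.0, -0.0]
opening: 0.0268
clock: 6.9
tool_pos: [0.6355, 0.0111, 0.2095]
orientation: [-180.0, -0.0, -100.1]
force: [0.8, 0.4, -0.6]
opening: 0.0284
clock: 7.32
tool_pos: [0.5665, 0.1112, 0.3095]
orientation: [-179.8, 0.1, -100.2]
force: [0.3, 0.4, -0.4]
opening: 0.0285
ring [[0.69294464 0.01147027 0.009     ]]
t [-0.6966  0.753  -0.053 ] a [-0.0005  0.0003 -0.0042] rows>= 4.9
t [-0.6953  0.7549  0.547 ] a [-0.0005  0.0003 -0.0042] rows>= 5.6
```

```bash
python3 -m handwheel '[[[-0.17,0.19,0],[0,0,-0.004]],[[-0.34,0.38,0],[0,0,-0.004]],[[-0.52,0.57,0],[0,0,-0.004]],[[-0.69,0.75,0],[0,0,-0.004]],[[-0.69,0.75,0.1],[0,0,-0.004]]]' -0.36
python3 -m handwheel '[[[0,0,0.2],[0,0,0]],[[0,0,0.4],[0,0,0]],[[0,0,0.5],[0,0,0]],[[0,0,0.5],[0,0,0]],[[0,0,0.5],[0,0,0]]]'
python3 - <<'E'
from h import *
w=snap('wrist');save('w7.png',w['color'],1.25);print(get_obs()['tool_pos'],get_obs()['orientation'])
E
```

```text
clock: 7.73
tool_pos: [0.4432, 0.2751, 0.2916]
orientation: [-179.7, 0.3, -98.6]
force: [0.7, 2.2, -0.1]
opening: 0.0556
clock: 8.15
tool_pos: [0.4432, 0.2722, 0.1878]
orientation: [180.0, -0.1, -98.6]
force: [0.2, 0.0, 0.5]
opening: 0.0596
[0.44399511 0.27287338 0.18923921] [-1.79927230e+02  3.60876357e-02 -9.86336038e+01]
```

View pics/w7.png

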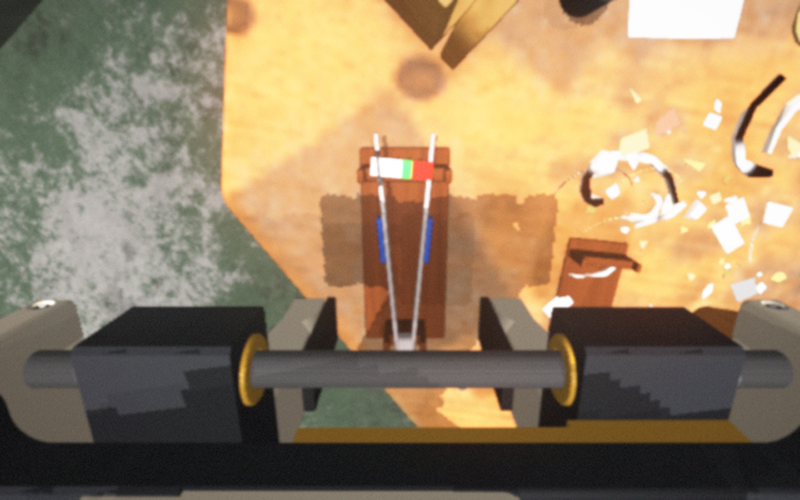

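The picture shows the tips at (377,135) and (434,135), the blue pads at (382,241) and (429,241), the block at (404,343) and the scale near (402,168).

```bash
python3 - <<'E'
from h import *
w=load('wrist');hsv=cv2.cvtColor(w['color'],cv2.COLOR_RGB2HSV)
p=onz(w,np.array([[377,135],[434,135],[404,343]])/1.25,.046)[:,:2];t=p[:2].mean(0);d=t-p[2];print('tips',p,'yaw',np.degrees(np.arctan2(d[1],d[0])))
m=cv2.inRange(hsv,(105,120,40),(128,255,255));m[:,:280]=0;m[:,370:]=0;m[:150]=0;m[230:]=0
N,l,st,ce=cv2.connectedComponentsWithStats(m)
for i in range(1,N):
    if st[i,4]>30: print(st[i],ce[i],onz(w,[ce[i]],.042))
E
python3 -c "
from h import *
move([.443,.275,.1],[180,0,-98.7])"
```

```text
tips [[0.51597036 0.28166293]
 [0.51026549 0.24422073]
 [0.35929793 0.28775312]] yaw -9.162932983922577
[302 175   6  35 103] [304.33009709 192.19417476] [[0.44273972 0.29219754 0.042     ]]
[340 175   5  35  95] [342.         192.58947368] [[0.43720213 0.25844424 0.042     ]]
t [-0.0095  0.0071  0.4462] a [-0.0002  0.0001  0.0002] rows>= 2.1
```

```bash
python3 -c "
from h import *
move([.4397,.2752,.1],[180,0,-99.2])"
python3 -m handwheel '[[[-0.008,0.022,0.2],[0,0,0.001]],[[-0.008,0.022,0.4],[0,0,0.001]],[[-0.008,0.022,0.45],[0,0,0.001]],[[-0.008,0.022,0.45],[0,0,0.001]],[[-0.008,0.022,0.45],[0,0,0.001]]]'
python3 -c "
from h import *
move([.4397,.2752,.035],[180,0,-99.2])"
```

```text
t [-0.008   0.0235  0.4462] a [-0.0002  0.0001  0.0016] rows>= 2.1
clock: 8.62
tool_pos: [0.4402, 0.2754, 0.0999]
orientation: [-179.9, 0.1, -99.0]
force: [0.7, 0.5, 0.3]
opening: 0.0597
t [0.0016 0.0029 0.3243] a [-0.0002  0.0001  0.0006] rows>= 1.6
```

```bash
python3 -m handwheel '[[[0.002,0.003,0.12],[0,0,0]],[[0.002,0.003,0.24],[0,0,0]],[[0.002,0.003,0.32],[0,0,0]],[[0.002,0.003,0.32],[0,0,0]],[[0.002,0.003,0.32],[0,0,0]]]'
python3 -m handwheel '[[[0,0,0],[0,0,0]],[[0,0,0],[0,0,0]],[[0,0,0],[0,0,0]],[[0,0,0],[0,0,0]]]' 0.2
python3 -m handwheel '[[[0,0,0],[0,0,0]],[[0,0,0],[0,0,0]],[[0,0,0],[0,0,0]],[[0,0,0],[0,0,0]]]' 0.42
python3 - <<'E'
from h import *
w=snap('wrist');save('w8.png',w['color'][60:240,200:440],3.3);print(get_obs()['tool_pos'],get_obs()['opening'])
E
```

```text
clock: 9.03
tool_pos: [0.4395, 0.2753, 0.0358]
orientation: [-179.9, 0.1, -99.0]
force: [0.3, 0.3, 1.4]
opening: 0.0594
clock: 9.37
tool_pos: [0.4387, 0.2748, 0.0351]
orientation: [-179.9, 0.1, -99.0]
force: [-0.9, 0.3, 0.9]
opening: 0.039
clock: 9.7
tool_pos: [0.4393, 0.2753, 0.035]
orientation: [-179.9, 0.1, -99.0]
force: [1.0, -0.6, 6.5]
opening: 0.0261
[0.43931892 0.27524319 0.03498291] 0.025739356102330347
```

View pics/w8.png

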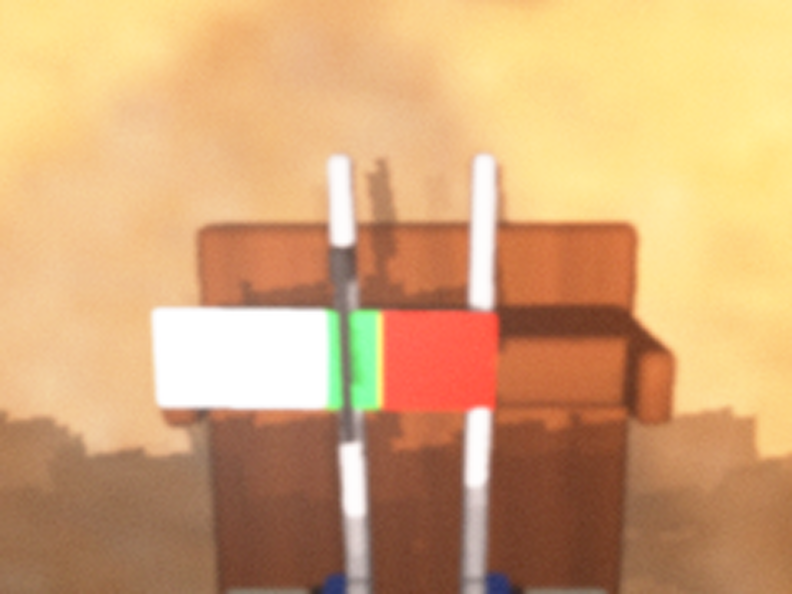

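The needle (col 347) stands in the green band (330–380) toward its wide side. I'll tighten slightly to centre it, then lift straight up.

```bash
python3 -m handwheel '[[[0,0,0],[0,0,0]],[[0,0,0],[0,0,0]],[[0,0,-0.02],[0,0,0]],[[0,0,-0.06],[0,0,0]],[[0,0,-0.1],[0,0,0]]]' 0.435
python3 -m handwheel '[[[0,0,-0.08],[0,0,0]],[[0,0,-0.18],[0,0,0]],[[0,0,-0.28],[0,0,0]],[[0,0,-0.38],[0,0,0]],[[0,0,-0.48],[0,0,0]]]'
python3 -m handwheel '[[[0,0,-0.12],[0,0,0]],[[0,0,-0.24],[0,0,0]],[[0,0,-0.36],[0,0,0]],[[0,0,-0.48],[0,0,0]],[[0,0,-0.6],[0,0,0]]]'
python3 -m handwheel '[[[0,0,-0.1],[0,0,0]],[[0,0,-0.2],[0,0,0]],[[0,0,-0.26],[0,0,0]],[[0,0,-0.26],[0,0,0]],[[0,0,-0.26],[0,0,0]]]'
cat >> h.py <<'E'
def needle():
    w=snap('wrist');h=cv2.cvtColor(w['color'],cv2.COLOR_RGB2HSV)
    def c(lo,hi):
        m=cv2.inRange(h,lo,hi);m[:60]=0;m[210:]=0;m[:,:200]=0;m[:,440:]=0
        return m
    g=c((50,110,120),(80,255,255));v,u=np.nonzero(g)
    if len(v)<5: print('no green');return w
    r0,r1=v.min(),v.max();print('green u',u.min(),u.max(),'v',r0,r1)
    row=w['color'][(r0+r1)//2-2:(r0+r1)//2+3].mean(0)
    a=max(u.min()-10,0);print('bright',a,row[a:u.max()+12].max(1).round().astype(int).tolist())
    return w
E
python3 - <<'E'
from h import *
needle()
o=get_obs();print(o['tool_pos'],o['opening'],o['force'],o['joint_pos'].round(1))
B=R.from_euler('z',20,degrees=True)*R.from_euler('y',12,degrees=True)   # tweezers axes
T=np.array([.693,.0115,.060]);
u=B.as_matrix();S=T-75e-3*u[:,0]
tool=np.c_[-u[:,1],-u[:,0],-u[:,2]];rpy=R.from_matrix(tool).as_euler('xyz',degrees=True)
tcp=S+tool[:,2]*.005;print('S',S,'tcp',tcp,rpy,np.linalg.det(tool))
move([tcp[0],tcp[1],.33],[180,0,-70]);move(tcp,rpy)
E
```

```text
clock: 10.17
tool_pos: [0.4378, 0.2738, 0.0542]
orientation: [179.9, -0.1, -99.0]
force: [-0.1, -0.4, -1.2]
opening: 0.0247
clock: 10.58
tool_pos: [0.438, 0.274, 0.1516]
orientation: [180.0, 0.0, -99.0]
force: [1.1, -0.0, -1.1]
opening: 0.0249
clock: 11.0
tool_pos: [0.4378, 0.2737, 0.2719]
orientation: [180.0, 0.0, -99.0]
force: [-0.1, 0.7, -1.1]
opening: 0.0246
clock: 11.42
tool_pos: [0.438, 0.2742, 0.3226]
orientation: [-180.0, 0.1, -99.0]
force: [0.5, 0.4, -1.1]
opening: 0.025
green u 299 312 v 154 184
bright 289 [255, 255, 255, 255, 255, 255, 254, 254, 254, 254, 254, 254, 254, 254, 252, 235, 166, 120, 123, 166, 211, 237, 249, 250, 240, 253, 254, 255, 255, 255, 255, 255, 255, 255, 255]
[0.43773711 0.27394052 0.32159787] 0.024728405734763453 [ 0.33628226 -0.44179278 -1.2420731 ] [ 53.8   2.9 -11.3  -0.  -75.8  27.2]
S [ 0.62406314 -0.01359096  0.07559338] tcp [ 0.62308628 -0.01394651  0.07070264] [168.   0. -70.] 0.9999999999999999
t [ 1.2764 -1.1408 -0.0428] a [ 0.0001  0.     -0.0806] rows>= 8.2
t [ 1.2764 -1.1418  1.2537] a [-0.0325  0.0085 -0.0803] rows>= 10.2
```

Lifted: the wrist feels about 1 N, and the needle (px 306) is centred in green (299–312). Carry it high past the rack.

```bash
python3 -m handwheel '[[[0.08,-0.07,0],[0,0,-0.007]],[[0.18,-0.16,0],[0,0,-0.014]],[[0.28,-0.25,0],[0,0,-0.021]],[[0.38,-0.34,0],[0,0,-0.028]],[[0.48,-0.43,0],[0,0,-0.035]]]'
python3 -c "
from h import *
move([.6231,-.0139,.32],[180,0,-70])"
```

```text
clock: 11.88
tool_pos: [0.508, 0.1646, 0.3206]
orientation: [179.9, -0.1, -86.3]
force: [-0.7, 0.6, -0.7]
opening: 0.0249
t [ 0.9284 -0.516   0.0027] a [ 0.0004 -0.0001 -0.0452] rows>= 5.1
```

```bash
python3 -m handwheel '[[[0.12,-0.07,0],[0,0,-0.008]],[[0.25,-0.14,0],[0,0,-0.016]],[[0.38,-0.21,0],[0,0,-0.024]],[[0.5,-0.28,0],[0,0,-0.032]],[[0.6,-0.33,0],[0,0,-0.04]]]'
python3 -c "
from h import *
move([.6231,-.0139,.32],[180,0,-70])"
```

```text
clock: 12.3
tool_pos: [0.5818, 0.0485, 0.3202]
orientation: [179.8, -0.0, -71.9]
force: [-0.5, 0.5, -1.0]
opening: 0.0248
t [ 0.3608 -0.0993  0.001 ] a [ 0.0005 -0.     -0.0053] rows>= 1.8
```

```bash
python3 -m handwheel '[[[0.1,-0.03,0],[0,0,-0.002]],[[0.2,-0.06,0],[0,0,-0.003]],[[0.29,-0.08,0],[0,0,-0.003]],[[0.33,-0.09,0],[0,0,-0.003]],[[0.33,-0.09,0],[0,0,-0.003]]]'
python3 -c "
from h import *
move([.6231,-.0139,.0707],[168,0,-70]);move([.6231,-.0139,.15],[168,0,-70])"
```

```text
clock: 12.72
tool_pos: [0.6191, -0.0083, 0.3201]
orientation: [179.8, 0.0, -71.0]
force: [-0.2, 0.1, -1.0]
opening: 0.0248
t [ 0.0335 -0.0136  1.2469] a [-0.0328  0.0003 -0.0029] rows>= 6.0
t [ 0.0334 -0.0124  0.8504] a [-0.0328  0.0003 -0.0029] rows>= 4.1
```

```bash
python3 -m handwheel '[[[0.03,-0.012,0.12],[-0.008,0,-0.002]],[[0.03,-0.012,0.3],[-0.016,0,-0.003]],[[0.03,-0.012,0.5],[-0.024,0,-0.003]],[[0.03,-0.012,0.7],[-0.033,0,-0.003]],[[0.03,-0.012,0.85],[-0.033,0,-0.003]]]'
python3 -m handwheel '[[[0,0,0],[0,0,0]],[[0,0,0],[0,0,0]]]'
python3 - <<'E'
from h import *
w=needle();save('w9.png',w['color'],1.25);move([.6231,-.0139,.0707],[168,0,-70])
E
```

```text
clock: 13.13
tool_pos: [0.6218, -0.0108, 0.147]
orientation: [167.6, 0.2, -69.8]
force: [0.4, 1.0, -1.8]
opening: 0.0251
clock: 13.3
tool_pos: [0.6222, -0.0114, 0.1506]
orientation: [167.9, 0.1, -69.8]
force: [-0.3, 1.0, 0.1]
opening: 0.025
green u 270 429 v 60 183
bright 260 [109, 110, 111, 110, 108, 107, 109, 110, 110, 110, 110, 112, 114, 115, 114, 115, 113, 111, 112, 112, 110, 109, 109, 110, 111, 108, 109, 109, 109, 109, 107, 108, 107, 111, 120, 138, 155, 169, 175, 176, 171, 155, 143, 149, 156, 162, 157, 146, 132, 139, 158, 169, 166, 161, 156, 149, 144, 139, 132, 127, 121, 119, 118, 118, 116, 117, 117, 116, 116, 116, 114, 110, 104, 101, 100, 101, 102, 104, 102, 102, 100, 110, 137, 156, 164, 162, 149, 128, 114, 107, 108, 108, 104, 104, 104, 106, 108, 108, 111, 109, 106, 107, 111, 117, 121, 118, 114, 111, 112, 111, 107, 101, 98, 96, 98, 99, 98, 99, 99, 101, 102, 100, 100, 100, 101, 101, 101, 101, 102, 119, 140, 153, 162, 170, 175, 177, 176, 178, 183, 187, 194, 196, 198, 196, 195, 195, 197, 199, 200, 200, 203, 205, 208, 212, 215, 219, 220, 220, 220, 222, 221, 222, 222, 220, 220, 220, 221, 221, 221, 222, 224, 225, 226, 226, 227, 229, 231, 233, 233, 233, 233]
t [ 0.0114 -0.0779  0.4048] a [-0.0004  0.0001  0.0006] rows>= 2.0
```

View pics/w9.png

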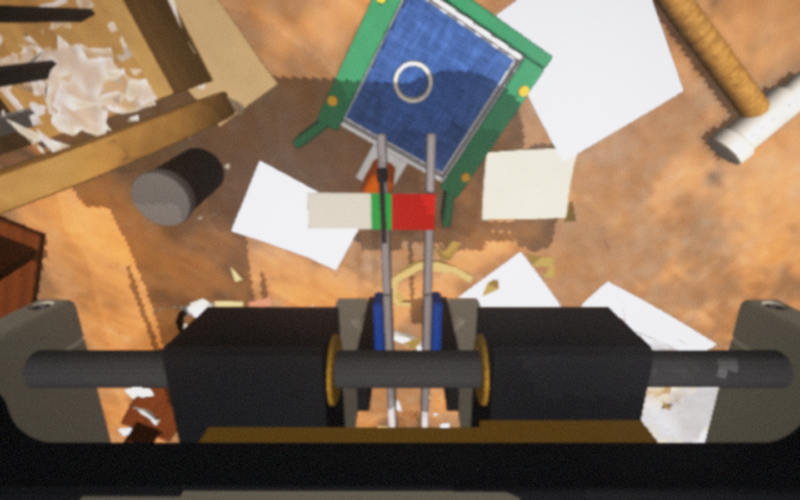

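The needle (382) is mid-green (371–393), the tips are at (382,135) and (431,135), the ring at (412,82) in the homed tray, and the rack and can are clear. I'll check tip and ring position numerically.

```bash
python3 - <<'E'
from h import *
w=load('wrist');o=get_obs();A=R.from_euler('xyz',o['orientation'],degrees=True)
S=o['tool_pos']+A.apply([0,0,-.005]);T=S+A.apply([0,-.075,0])
print('S',S,'T pred',T,'px pred(x1.25)',proj(w,[T,T+A.apply([0,0,-.006])])*1.25)
print('ring',onz(w,np.array([[412.5,82]])/1.25,.009))
print('tip ray at pred z(top edge)',onz(w,np.array([[406.5,135]])/1.25,T[2]+.006))
P=cloud(w);
for px in((382,145),(431,145)):
    u,v=int(px[0]/1.25),int(px[1]/1.25);q=P[v-3:v+4,u-4:u+5].reshape(-1,3);q=q[q[:,2]>.06];print(len(q),np.median(q,0) if len(q) else '')
E
```

```text
S [ 0.62461695 -0.01101676  0.15802634] T pred [0.6934953  0.01434561 0.14261457] px pred(x1.25) [[408.72423792 135.93295446]
 [408.7613357  136.7982934 ]]
ring [[0.69265395 0.01153344 0.009     ]]
tip ray at pred z(top edge) [[0.69495717 0.01560228 0.14861457]]
56 [0.68708477 0.02174819 0.13984823]
49 [0.69240624 0.00656117 0.13970706]
```

```bash
python3 -m handwheel '[[[0.002,-0.015,0.08],[0,0,0]],[[0.004,-0.031,0.16],[0,0,0]],[[0.007,-0.046,0.24],[0,0,0]],[[0.009,-0.062,0.32],[0,0,0]],[[0.011,-0.077,0.4],[0,0,0]]]'
python3 -m handwheel '[[[0,0,0],[0,0,0]],[[0,0,0],[0,0,0]],[[0,0,0],[0,0,0]],[[0,0,0],[0,0,0]],[[0,0,0],[0,0,0]]]'
python3 - <<'E'
from h import *
w=snap('wrist');o=get_obs();A=R.from_euler('xyz',o['orientation'],degrees=True)
print(o['tool_pos'],o['orientation'],o['force'],o['moment'],o['opening'],'T',o['tool_pos']+A.apply([0,-.075,-.005]))
h=cv2.cvtColor(w['color'],cv2.COLOR_RGB2HSV)
row=slice(162,176)
for n,lo,hi in(('green',(45,120,60),(75,255,255)),('red',(0,180,100),(5,255,255))):
    m=cv2.inRange(h,lo,hi)[row,285:360];v,u=np.nonzero(m);print(n,u.min()+285 if len(u) else None,u.max()+285 if len(u) else None)
print('max-chan 290-325',w['color'][165:173,290:325].mean(0).max(1).astype(int).tolist())
P=cloud(w);m=cv2.inRange(h,(3,200,100),(14,255,255))>0;m&=P[...,2]<.06;q=P[m&(abs(P[...,0]-.63)<.03)&(abs(P[...,1]-.01)<.03)];print('tab',len(q),q.mean(0) if len(q) else '', q.max(0) if len(q) else '')
m=cv2.inRange(h,(100,100,40),(128,255,255))>0;m&=(P[...,2]<.03)&(P[...,0]>.62);v,u=np.nonzero(m);print('blue px',len(u),u.min(),u.max(),v.min(),v.max())
E
```

```text
clock: 13.77
tool_pos: [0.6249, -0.0136, 0.0741]
orientation: [168.5, 0.0, -69.8]
force: [0.3, 0.2, -0.2]
opening: 0.0248
clock: 14.18
tool_pos: [0.6237, -0.0139, 0.0723]
orientation: [168.3, 0.1, -69.8]
force: [-0.1, -0.2, -1.4]
opening: 0.0248
[ 0.62343599 -0.01392489  0.07191751] [ 1.68246686e+02  9.61522879e-02 -6.98460615e+01] [-0.01209525 -0.27631773 -0.96452368] [ 0.17571885 -0.73337171  0.00434337] 0.02490505208526099 T [0.6933177  0.01174137 0.06153531]
green 298 312
red 314 346
max-chan 290-325 [218, 219, 219, 219, 217, 207, 192, 174, 159, 155, 155, 154, 152, 134, 101, 64, 51, 76, 117, 145, 152, 153, 141, 142, 171, 180, 182, 181, 182, 182, 180, 181, 182, 182, 181]
tab 757 [0.63272969 0.01220368 0.04150917] [0.64149964 0.02003776 0.04376731]
blue px 15904 256 434 0 177
```

```bash
python3 -c "
from plant import *
print(close_job())"
```

```text
the job is handed in; nothing more can be done
None
```

The tray is in the holder, and I handed the job in with the tweezers held over the ring and the needle in the green. It took about 14 s on the robot's clock.

- **Tray:** I pulled it by its orange tab, lined it up with the mouth and pushed it in with the ring inside. It stopped against the back stop at about 13 N. At the end the tab was still where I had released it, within about 1 mm.
- **Tweezers:** I squeezed them on the rest, lifted them straight up and carried them high past the file rack. At the end the needle read pixel 306, with green running from 298 to 312. The finger opening stayed steady at about 24.9 mm.
- **Final pose:** The tips are at about (0.693, 0.012, 0.062), with the ring measured at (0.693, 0.012). Their lower edge is roughly 4 cm above the ring, tilted 12° nose-down. The wrist carries only the tweezers' weight, about 1 N, so nothing else is touching.

The can was seen standing in the last picture I viewed. I did not look again at the cork or spool after the start, but the arm stayed well away from them and from the lamp.

One measurement disagreed: the two fixed cameras put the holder about 3 mm apart sideways. I aligned the tray by the wrist view instead, and it went in without resistance. The last check at the final pose was from numbers only, because the picture allowance was used up.

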